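# Face up the sample jar

## Robot

A 6-joint arm with a two-finger parallel gripper is mounted at the origin on the work surface. World frame = base frame: x ahead of the robot, y to its left, z up, the work surface at z = 0. Lengths are in m, angles in rad, forces in N, time in s.
With the tool pointing down it reaches from about 0.35 to 1 m from the base axis. Payload 7.1 kg.
Tool frame: the origin (TCP) lies between the finger pads; the fingertips stand 22 mm ahead of it and the grasp point (between the pads) lies 3 mm ahead of it; x points along the fingers, y is the direction in which the jaws open and shut, and the axes are right-handed (so a half turn about x gives the same grasp; the last joint's range is limited). The gripper opens to 85 mm and grips with 20 to 120 N. Pads are 22 mm wide; open, the fingers measure 114 mm over their backs; the gripper's body (76 mm by 85 mm) begins 54 mm behind the grasp point. The pads swing forward as they close: fully open they stand 13 mm farther back than shut.
Start: joints at [-1.207, 0.423, 1.63, -0, 1.089, -0.019], TCP at [0.233, -0.58, 0.253] pointing down, gripper open.
Joint ranges: [-3, 3], [-0.9, 2.11], [0.09, 2.58], [-1.31, 4.45], [0.11, 2.69], [-2.54, 2.54]. Speed limits (rad/s): [2.39, 2.39, 3.01, 3.14, 3.14, 3.14].

## Interface

Orientations are given as a rotation vector (axis times angle).
In Python, from rig import manip gives the robot as it stands. The module is installed in compiled form; this text tells all that it offers. Calls block until the motion is done:
- manip.move_to(position, orientation): joint-space move of the TCP to a pose.
- manip.servo_line(position, orientation=None, rate=0.15): straight line of the TCP; orientation=None keeps the orientation; rate is the mean speed in m/s.
- manip.set_joints(angles): joint-space move.
- manip.command_gripper(opening, f_grip=None): finger opening in m; f_grip is the grip in N (None keeps the last); returns when the fingers have stopped.
- manip.hold(seconds).
- manip.solve_ik(position, orientation): joint angles nearest the present ones, or None.
- manip.camera(name): name is "side" or "top"; returns a dict with "image" (400x640x3 uint8, red, green, blue), "fx", "fy", "cx", "cy" (pixels), "k1" (the pictures are not rectified: a ray, as slopes to the right and down, at radius r is drawn at 1 + k1 r^2 times it, then the intrinsics apply), "cam_to_world" (4x4, takes a point from camera to world coordinates). Camera axes: x right, y down, z forward; pixel columns grow to the right and rows downward; lengths in m; the calibration is good to about 2 mm. A picture is of the moment at which its call begins. There is no depth.
A pose or a line that the arm cannot do raises manip.IKError and nothing moves.
- manip.sign_off(): hands the job in, once; it reports no verdict.
Readings, each from a call of its own:
- manip.get_time(): time.
- manip.get_joint_positions(): joint angles.
- manip.get_joint_vel(): joint speeds.
- manip.get_tau(): joint torques, N m.
- manip.get_position(): TCP position.
- manip.get_ee_rot(): TCP orientation.
- manip.get_contact_force(): force on the tool from outside, world axes, zero at the start.
- manip.get_torque(): the same for the moment, N m.
- manip.get_width(): finger opening in m.
Only numpy, scipy, OpenCV 4.12 (cv2) and the standard library are available. Lean on these libraries where they do the work, as an engineer would, in place of code of your own. Each camera call takes 0.05 s, during which the arm holds its last target.

## Task

One of the three sample jars stands pulled out of its bay in the rack with its label turned away. Slide it straight back until it is fully home in its bay, then roll it round in the bay until its label faces squarely out of the rack's open front like its neighbours' labels; a light fingertip on the edge of its lid will do it. It is glass: be gentle, keep it upright, and leave the other two jars and the beaker as they are.

Things in the scene. Friction and masses are not known exactly. Their poses are not given: they have to be found in the camera images.
- jar: The jar to be faced: upright amber glass jar, cylinder 94 mm wide, 55 mm high to a 7 mm shoulder, black screw lid on top; too wide to grasp. Origin: centre of its underside; z up its axis; its -x points out through the middle of its label. 0.4 to 0.7 kg. Glass slides easily on the rack. More than 22 N from the fingers, from above or from the side, is too rough for it.
- jar_neck (a point): Centre of that jar's glass shoulder, 62 mm above its underside. The flat black lid over it is 89 mm wide and 22 mm deep. How high its top stands is NOT known: sealing rings differ, 20 to 30 mm above this point (82 to 92 mm above the underside); find it by touch. The lid is tight: it neither sinks nor turns on the jar.
- jar_label (a point): Middle of that jar's label: white paper, 66 mm wide, 36 mm high, 30 mm above the underside, 47 mm off the axis. Axes as the jar's: -x points straight out of the label. A 14 mm wide white seal strip runs from it up over the lid's edge to 11 mm from the lid's centre, so the label's direction shows from above too.
- bay_home (a point): Floor centre of that jar's bay, marked by a grey ring 72 mm wide: fully home means the jar's origin is here, its wall against the bay's back. Axes as the rack's: -x out of the open front. A tip pressing 5 to 9 N on the lid, 30 to 38 mm off the axis, and moved round the axis carries the jar round with some slip and drags it its own way: strokes towards the bay's back keep it home.
- rack: White moulded rack, fixed, three bays 108 mm apart along y. Origin: on the bench under the middle bay's centre; -x is the open front. Floor 12 mm thick, from 126 mm in front to 58 mm behind the bay centres; back wall 70 mm high, inner face 47.5 mm behind them; dividers 10 mm thick, 52 mm high, 98 mm apart (2 mm clear of a jar each side), round noses 35 mm in front of them.
- jar_b_label (a point): Middle of the label of a neighbour, a jar of the same kind at home in its bay, label already facing front; its axis is 47 mm behind this point along its +x, its underside 30 mm below. Leave it.
- jar_c_label (a point): The same on the other neighbour. Leave it.
- beaker: Empty glass beaker, 68 mm wide, 90 mm high, on the bench; origin at the centre of its underside. Leave it.
- centrifuge: White bench centrifuge with a dark domed lid, 156 mm wide, 133 mm high, fixed; origin at the centre of its underside.
Things that resemble listed ones, but are neither listed nor needed, are in the scene too. What is shaped like the jar but blue, green or purple is not meant.

How it is judged:
On the way, in this order (a step that is already met when the one before it is completed fails the run):
1. the jar is fully home in its bay (horizontal distance between jar and bay_home below 0.006 m and angle between jar's own z axis and vertical below 0.05 rad), for 0.2 s.
2. at home, the jar is turned until its label faces the open front (horizontal distance between jar and bay_home below 0.008 m and angle between the x axis of jar_label and the x axis of bay_home, either way round below 0.17 rad and x of jar_label in the frame of bay_home below 0 m), for 0.2 s.
At the end, for the whole second after the job is handed in: The jar stands upright and still in its bay, within 8 mm of fully home, its label facing out of the rack's open front to within 10 degrees; the two neighbours' labels are within 8 mm and the beaker within 15 mm of where they were; the robot has let go (all of step 2 and angle between jar's own z axis and vertical below 0.05 rad and linear speed of jar below 0.01 m/s and angular speed of jar below 0.1 rad/s and distance of each of jar_b_label, jar_c_label from where it was at the start of the episode below 0.008 m and distance of beaker from where it was at the start of the episode below 0.015 m); the robot touches nothing.
It fails at once if the fingers press on the jar with more than 22 N (contact force between the fingers and jar above 22 N).
It fails at once if the jar is tipped by more than 10 degrees (angle between jar's own z axis and vertical above 0.17 rad).
It fails at once if a neighbour jar is pushed or turned by more than 8 mm at its label (distance of any of jar_b_label, jar_c_label from where it was at the start of the episode above 0.008 m).
It fails at once if the beaker is moved by more than 15 mm (distance of beaker from where it was at the start of the episode above 0.015 m).
It also fails if it takes over 67 s, if anything falls off the work surface, if the arm or the gripper's body presses on something with over 40 N, if the wrist force passes 120 N, or if a joint passes its speed limit or range.

## Working session

There is one attempt and no reset: what is moved stays moved. The work goes in short steps, each a Python script; the robot and the scene stay as the last script left them, time stands still between calls to the robot, and variables do not carry over. Pictures are saved under pics/ and viewed, and the job is handed in when it is done.

```bash
mkdir -p pics; ls; python3 - <<'E'
from rig import manip
import cv2
for n in("side","top"):
    c=manip.camera(n); cv2.imwrite(f"pics/{n}0.png",c["image"][:,:,::-1])
    print(n,c["fx"],c["fy"],c["cx"],c["cy"],c["k1"]);print(c["cam_to_world"].round(4))
print(manip.get_time(),manip.get_ee_rot(),manip.get_contact_force(),manip.get_width())
E
```

```text
pics
side 414.59931724188203 414.59931724188203 317.17418335068135 194.51247656780387 -0.07238612856074121
[[-0.719  -0.5003  0.4825 -0.0346]
 [-0.6949  0.5029 -0.514   0.5122]
 [ 0.0145 -0.7048 -0.7092  0.8252]
 [ 0.      0.      0.      1.    ]]
top 430.56745559191705 430.56745559191705 320.8338823865674 201.49989416029845 -0.0184054240278082
[[ 0.0177 -0.9951  0.0971  0.3835]
 [-0.9998 -0.0165  0.0135 -0.0189]
 [-0.0119 -0.0973 -0.9952  1.1951]
 [ 0.      0.      0.      1.    ]]
0.1 [ 2.01214006  0.3913993  -2.01266349] [-0.60723977 -0.2286929   0.53309906] 0.08548282749435379
```

View pics/side0.png

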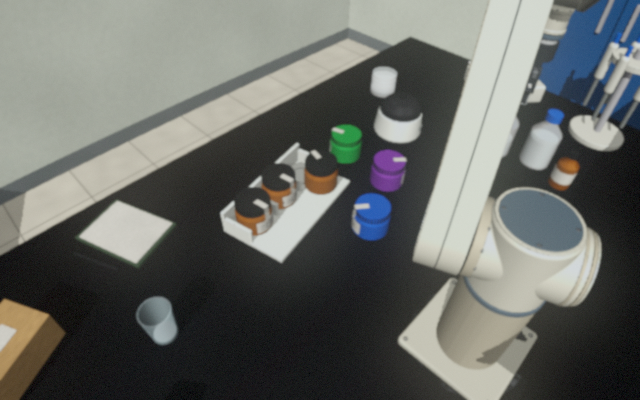

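View pics/top0.png

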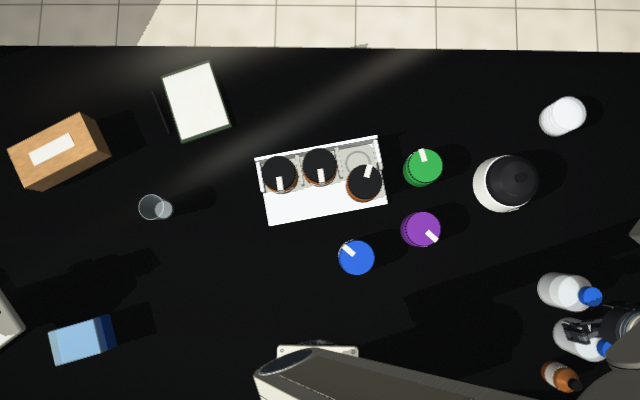

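```bash
python3 - <<'E'
import cv2
a=cv2.imread("pics/top0.png")[120:240,240:480]; cv2.imwrite("pics/top0z.png",cv2.resize(a,None,fx=3.3,fy=3.3,interpolation=cv2.INTER_CUBIC))
a=cv2.imread("pics/side0.png")[120:270,200:420]; cv2.imwrite("pics/side0z.png",cv2.resize(a,None,fx=3.6,fy=3.6,interpolation=cv2.INTER_CUBIC))
E
```

```text
(no output)
```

View pics/top0z.png

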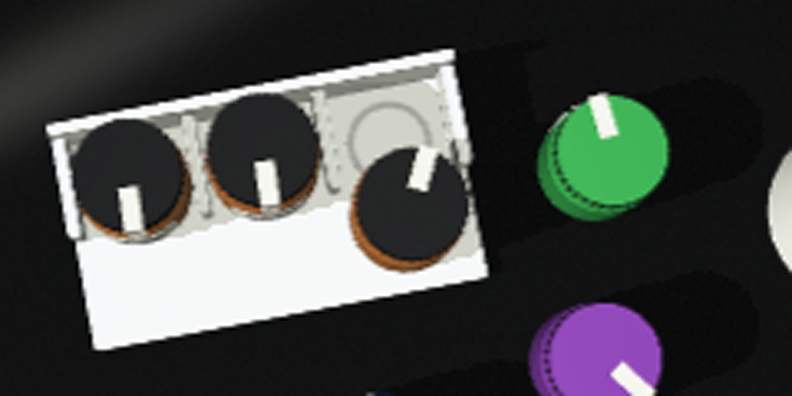

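View pics/side0z.png

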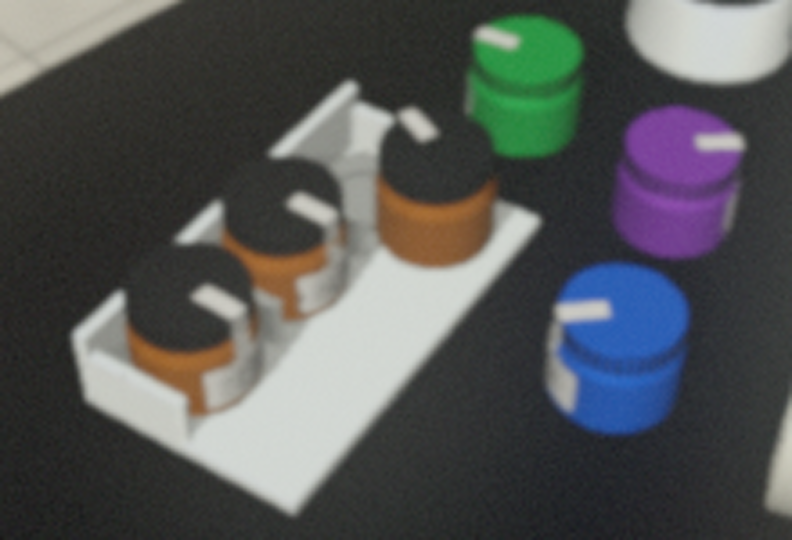

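```bash
cat > h.py <<'E'
import numpy as np, cv2
from rig import manip
def ray(c,uv):
    K=np.array([[c["fx"],0,c["cx"]],[0,c["fy"],c["cy"]],[0,0,1.]])
    x,y=np.array([(uv[0]-c["cx"])/c["fx"],(uv[1]-c["cy"])/c["fy"]])
    r=np.hypot(x,y); ru=r
    for _ in range(20): ru=r/(1+c["k1"]*ru*ru)
    s=ru/r if r>0 else 1
    T=c["cam_to_world"]; d=T[:3,:3]@np.array([x*s,y*s,1.]); return T[:3,3],d/np.linalg.norm(d)
def onplane(c,uv,z):
    o,d=ray(c,uv); return o+d*(z-o[2])/d[2]
def proj(c,p):
    T=c["cam_to_world"]; q=T[:3,:3].T@(np.asarray(p)-T[:3,3]); x,y=q[:2]/q[2]; f=1+c["k1"]*(x*x+y*y)
    return np.array([c["fx"]*x*f+c["cx"],c["fy"]*y*f+c["cy"]])
def tri(c1,u1,c2,u2):
    o1,d1=ray(c1,u1);o2,d2=ray(c2,u2)
    A=np.stack([d1,-d2],1); t=np.linalg.lstsq(A,o2-o1,rcond=None)[0]
    a=o1+d1*t[0];b=o2+d2*t[1]; return (a+b)/2,np.linalg.norm(a-b)
E
python3 - <<'E'
from h import *
t=manip.camera("top"); s=manip.camera("side")
Z=lambda u,v:(240+(u-1)/3.3,120+(v-1)/3.3)
S=lambda u,v:(200+(u-1)/3.6,120+(v-1)/3.6)
P={}
for n,a,b in [("front L",(96,350),(293,515)),("front R",(488,275),(540,218)),("back top L",(47,126),(75,335)),("back top R",(454,50),(352,84)),
 ("ring",(389,143),(366,183)),]:
    p,e=tri(t,Z(*a),s,S(*b)); print(n,p.round(4),e.round(4)); P[n]=p
for n in("L","R"):
    print(n, onplane(t,Z(*{"L":(96,350),"R":(488,275)}[n]),.012).round(4))
print("ring floor",onplane(t,Z(389,143),.012).round(4))
im=t["image"]
hsv=cv2.cvtColor(im,cv2.COLOR_RGB2HSV)
for n in("image",):
    print(im[182-15:182+22:3,365],'\n',im[182,340:395:3])
print(manip.get_time())
E
```

```text
front L [ 0.4298  0.1409 -0.0041] 0.001
front R [ 0.4972 -0.1885  0.0064] 0.0028
back top L [0.6072 0.1766 0.0663] 0.001
back top R [ 0.6748 -0.1523  0.0636] 0.0025
ring [ 0.6049 -0.1016  0.0307] 0.0008
L [0.4295 0.1391 0.012 ]
R [ 0.4977 -0.1868  0.012 ]
ring floor [ 0.6082 -0.1032  0.012 ]
[[ 37  37  39]
 [182 183 173]
 [240 240 232]
 [240 239 231]
 [ 36  37  38]
 [ 36  37  38]
 [ 36  37  38]
 [ 36  37  37]
 [ 37  38  40]
 [ 38  38  39]
 [ 37  37  39]
 [141  86  44]
 [247 248 249]] 
 [[239 242 241]
 [247 248 249]
 [198 164 144]
 [ 37  37  38]
 [ 36  37  38]
 [ 37  37  39]
 [ 36  37  38]
 [ 37  38  38]
 [ 37  38  38]
 [ 36  38  38]
 [ 36  37  38]
 [ 36  38  38]
 [ 37  37  38]
 [ 36  36  38]
 [140 141 134]
 [ 11  12  12]
 [ 11  12  11]
 [ 11  10  11]
 [ 10  11  10]]
0.2
```

```bash
cat >> h.py <<'E'
def lids(c,z=.099):
    im=c["image"].astype(int); v=im.max(2); sat=im.max(2)-im.min(2)
    m=((v>24)&(v<70)&(sat<14)).astype(np.uint8)
    m=cv2.morphologyEx(m,cv2.MORPH_OPEN,np.ones((5,5),np.uint8))
    out=[]
    for k in cv2.findContours(m,cv2.RETR_EXTERNAL,cv2.CHAIN_APPROX_NONE)[0]:
        if not 500<cv2.contourArea(k)<1400: continue
        h=cv2.convexHull(k); (u,w),r=cv2.minEnclosingCircle(h); e=cv2.fitEllipse(h)
        out.append((u,w,r,e))
    return out
def strip(c,uv,rad=20):
    im=c["image"].astype(int); v=im.min(2); yy,xx=np.mgrid[:400,:640]
    m=((np.hypot(xx-uv[0],yy-uv[1])<rad*.85)&(v>110))
    n,l,st,ce=cv2.connectedComponentsWithStats(m.astype(np.uint8))
    if n<2: return None
    k=1+np.argmax(st[1:,4]); return ce[k],st[k,4]
E
python3 - <<'E'
from h import *
t=manip.camera("top")
for u,w,r,e in lids(t):
    if not(230<u<400 and 120<w<230): continue
    c=onplane(t,(u,w),.099); st=strip(t,(u,w),r)
    ce=onplane(t,e[0],.099); q=onplane(t,st[0],.099); d=q-ce
    print("px",round(u,1),round(w,1),round(r,1),e[1],"ctr",c.round(4),ce.round(4),"strip",st[0].round(1),st[1],np.hypot(*d[:2]).round(4),"dir deg",np.degrees(np.arctan2(d[1],d[0])).round(1))
for i in range(5): print(manip.get_contact_force(),manip.get_torque())
print(manip.get_time(), manip.get_joint_positions(), manip.get_position())
E
```

```text
px 364.9 181.7 16.9 (32.80595016479492, 33.46453094482422) ctr [ 0.5435 -0.1162  0.099 ] [ 0.5436 -0.1159  0.099 ] strip [367.3 172.4] 61 0.0248 dir deg -14.9
px 277.9 172.1 16.8 (32.30805206298828, 33.51988983154297) ctr [0.5647 0.1081 0.099 ] [0.565 0.108 0.099] strip [279.  181.2] 66 0.0241 dir deg -171.8
px 319.3 164.5 17.0 (32.87438201904297, 33.065303802490234) ctr [0.5862 0.0016 0.099 ] [0.5864 0.0022 0.099 ] strip [320.3 173.3] 68 0.0234 dir deg -171.1
[-0.52320108 -0.83912883  0.00598376] [-0.03010666  0.02609459 -0.02238445]
[-0.52320108 -0.83912883  0.00598376] [-0.03010666  0.02609459 -0.02238445]
[-0.52320108 -0.83912883  0.00598376] [-0.03010666  0.02609459 -0.02238445]
[-0.52320108 -0.83912883  0.00598376] [-0.03010666  0.02609459 -0.02238445]
[-0.52320108 -0.83912883  0.00598376] [-0.03010666  0.02609459 -0.02238445]
0.25 [-1.20698349e+00  4.23502030e-01  1.63025834e+00 -1.09008836e-05
  1.08859743e+00 -1.89827171e-02] [ 0.23339139 -0.57952405  0.2529269 ]
```

```bash
cat >> h.py <<'E'
from scipy.spatial.transform import Rotation as R
PSI=0.203; HOME=np.array([.6080,-.1037]); XR=np.array([np.cos(PSI),np.sin(PSI)]); YR=np.array([-np.sin(PSI),np.cos(PSI)])
def W(x,y,z): return np.array([*(HOME+x*XR+y*YR),z])
def ori(a):  # tool y heading angle a, pointing down
    x=np.array([0,0,-1.]);y=np.array([np.cos(a),np.sin(a),0]);return R.from_matrix(np.stack([x,y,np.cross(x,y)],1)).as_rotvec()
def toR(p): d=np.asarray(p)[:2]-HOME; return np.array([d@XR,d@YR])
E
python3 - <<'E'
from h import *
for k in (1,-1):
    a=PSI+k*np.pi/2
    print(k, manip.solve_ik(W(-.150,0,.25),ori(a)).round(3), manip.solve_ik(W(-.055,0,.075),ori(a)))
for a in np.radians(np.arange(-180,181,45)):
    q=manip.solve_ik(W(0,0,.13),ori(a)); print(round(np.degrees(a)), None if q is None else q.round(2))
print(manip.get_time())
t=manip.camera("top")
for n,uv in (("blue",(357,258)),("purple",(422,230))): print(n,toR(onplane(t,uv,.087)).round(3))
E
```

```text
1 [-0.308  0.214  1.945 -0.     0.982 -2.081] [-2.25292244e-01  5.98664511e-01  1.85398124e+00 -4.44089210e-16
  6.88946906e-01 -1.99908857e+00]
-1 [-0.308  0.214  1.945  0.     0.982  1.06 ] [-2.25292244e-01  5.98664511e-01  1.85398124e+00 -4.44089210e-16
  6.88946906e-01  1.14250408e+00]
-180 None
-135 [-0.19  0.57  1.72  0.    0.85  2.17]
-90 [-0.19  0.57  1.72 -0.    0.85  1.38]
-45 [-0.19  0.57  1.72 -0.    0.85  0.6 ]
0 [-0.19  0.57  1.72 -0.    0.85 -0.19]
45 [-0.19  0.57  1.72 -0.    0.85 -0.97]
90 [-0.19  0.57  1.72 -0.    0.85 -1.76]
135 None
180 None
0.25
blue [-0.253  0.057]
purple [-0.214 -0.12 ]
```

```bash
python3 - <<'E'
from h import *
O=ori(PSI-np.pi/2); T=manip.get_time
t0=T()
manip.move_to(W(-.150,0,.22),O); print("t",T()-t0)
manip.command_gripper(.040); print("t",T()-t0,manip.get_width())
manip.servo_line(W(-.150,0,.076),O,rate=.12); print("t",T()-t0)
manip.hold(.3); print(manip.get_contact_force(),manip.get_position(),toR(manip.get_position()))
c=manip.camera("side"); cv2.imwrite("pics/s1.png",cv2.resize(c["image"][80:300,180:480,::-1],None,fx=2.6,fy=2.6))
c=manip.camera("top"); cv2.imwrite("pics/t1.png",cv2.resize(c["image"][110:290,230:470,::-1],None,fx=3,fy=3))
t1=T(); manip.servo_line(W(-.145,0,.076),O,rate=.05); print("5mm takes",T()-t1); t1=T(); manip.servo_line(W(-.144,0,.076),O,rate=.05); print("1mm takes",T()-t1,T())
E
```

```text
t 1.825
t 2.3333000000000004 0.040506075979719225
t 3.6833
[0.37840981 0.14617391 0.05832661] [ 0.46128667 -0.13400116  0.07636176] [-1.49809718e-01 -1.00289103e-04]
5mm takes 0.25
1mm takes 0.25 4.8833
```

View pics/s1.png

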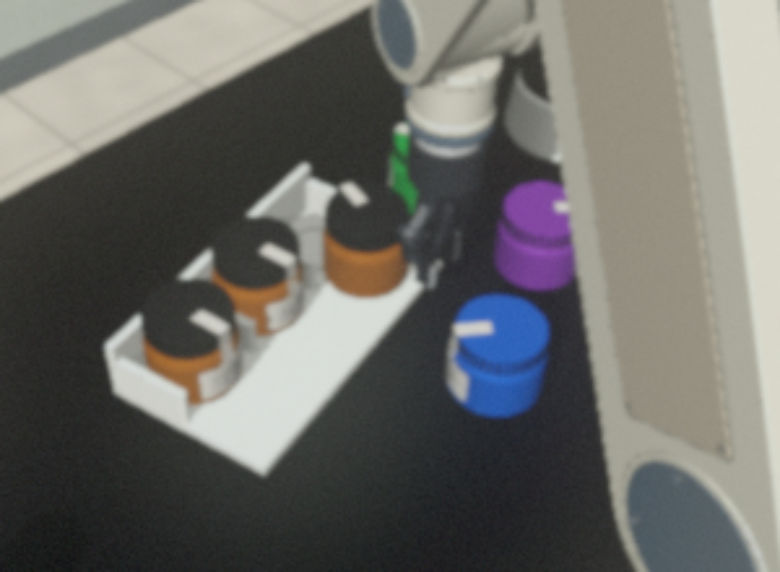

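View pics/t1.png

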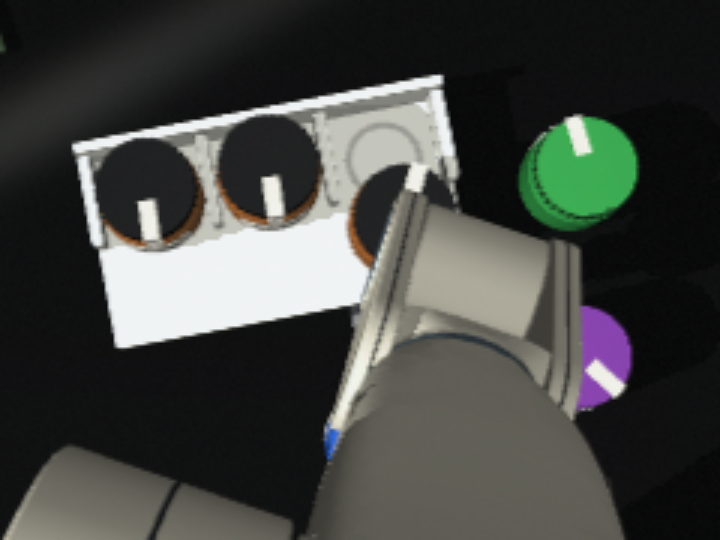

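```bash
python3 - <<'E'
from h import *
O=ori(PSI-np.pi/2); T=manip.get_time; Z=.076
def go(x,r): 
    manip.servo_line(W(x,0,Z),O,rate=r)
def f(): return manip.get_contact_force()
go(-.126,.06); manip.hold(.1); f0=f(); print(f0)
go(-.115,.02); print((f()-f0).round(2))
for x in (-.100,-.085,-.070,-.061): go(x,.03); print(x,(f()-f0).round(2))
x=-.061
while x<-.047:
    x+=.001; go(x,.01); d=f()-f0; F=-(d[:2]@XR); print(round(x,4),round(F,2),d.round(2), toR(manip.get_position()).round(4))
    if F>4: break
print(T())
E
```

```text
[-0.07411204 -0.32351656  0.56838185]
[-0.06  0.39 -0.53]
-0.1 [-0.19 -0.68 -0.24]
-0.085 [ 0.37  0.06 -0.75]
-0.07 [-0.56  0.45 -0.29]
-0.061 [-0.01 -0.24 -0.82]
-0.06 0.18 [-0.15 -0.16  0.5 ] [-0.06 -0.  ]
-0.059 0.47 [-0.58  0.48 -0.57] [-0.059  0.   ]
-0.058 0.06 [-0.12  0.28 -0.87] [-0.0579 -0.    ]
-0.057 -0.26 [ 0.1   0.8  -0.66] [-0.0569 -0.    ]
-0.056 0.34 [-0.58  1.17 -1.21] [-0.0559 -0.    ]
-0.055 0.17 [-0.31  0.69 -0.32] [-0.0549 -0.    ]
-0.054 0.31 [-0.53  1.04 -0.9 ] [-0.0539  0.    ]
-0.053 3.07 [-3.   -0.65  0.24] [-0.0536  0.0001]
-0.052 4.84 [-4.77 -0.82  1.74] [-0.0534  0.0003]
10.7833
```

```bash
python3 - <<'E'
from h import *
O=ori(PSI-np.pi/2); T=manip.get_time
manip.hold(.2)
manip.servo_line(W(-.080,0,.076),O,rate=.06)
manip.servo_line(W(-.150,0,.16),O,rate=.15)
manip.move_to(W(-.22,-.12,.25),ori(1.4)); print(T(),manip.get_joint_positions().round(2))
t=manip.camera("top"); cv2.imwrite("pics/t2.png",cv2.resize(t["image"][110:290,230:470,::-1],None,fx=3,fy=3,interpolation=cv2.INTER_CUBIC))
for u,w,r,e in lids(t):
    if not(230<u<400 and 120<w<230): continue
    c=onplane(t,(u,w),.099); st=strip(t,(u,w),r); q=onplane(t,st[0],.099); d=q-c
    print(round(u,1),round(w,1),round(r,1),"ctr",c.round(4),toR(c).round(4),np.hypot(*d[:2]).round(4),"dir deg",np.degrees(np.arctan2(d[1],d[0])-PSI).round(1))
E
```

```text
15.05 [-0.59  0.24  1.92  0.    0.99 -1.99]
277.9 172.1 16.8 ctr [0.5647 0.1081 0.099 ] [0.0003 0.2162] 0.0238 dir deg -183.0
319.2 164.7 17.0 ctr [0.5857 0.002  0.099 ] [-0.0005  0.108 ] 0.0235 dir deg -183.6
360.3 156.5 17.0 ctr [ 0.6088 -0.1039  0.099 ] [ 0.0007 -0.0003] 0.0248 dir deg -26.5
```

View pics/t2.png

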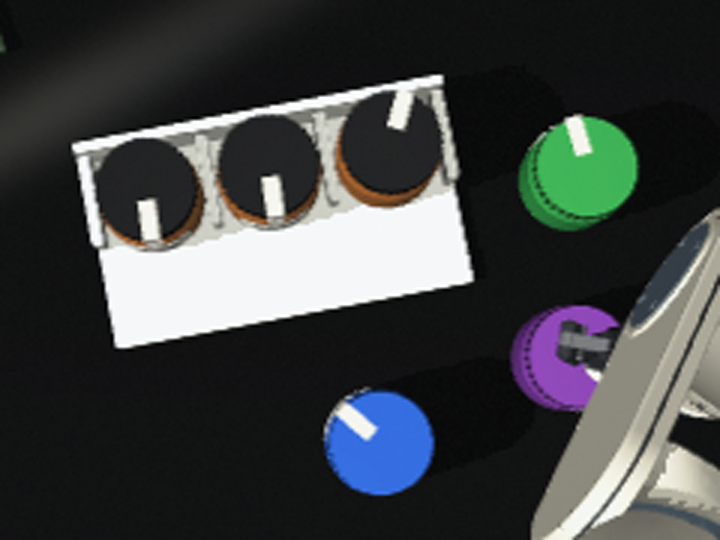

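```bash
python3 - <<'E'
from h import *
T=manip.get_time
A0=1.45
f=manip.get_contact_force
manip.move_to(W(-.02,0,.20),ori(A0)); manip.command_gripper(.052); print(T(),manip.get_width(),manip.get_joint_positions().round(2))
manip.servo_line(W(.0005,0,.133),ori(A0),rate=.08); manip.hold(.15)
f0=np.mean([f()],0); z=.133; print(f0)
while z>.095:
    z-=.001; manip.servo_line(W(.0005,0,z),ori(A0),rate=.01); d=f()-f0
    if d[2]>1.5: break
print(round(z,4),d.round(2),manip.get_position().round(4),manip.get_torque().round(3),T())
for i in range(4):
    z-=.0005; manip.servo_line(W(.0005,0,z),ori(A0),rate=.01); d=f()-f0
    print(round(z,4),d.round(2),manip.get_position().round(4),manip.get_torque().round(3),T())
    if d[2]>6: break
E
```

```text
16.3167 0.05202064578450599 [-0.2   0.45  1.73 -0.    0.96 -1.65]
[-0.38857875  0.72060528  0.09484671]
0.119 [-0.44 -0.53  2.43] [ 0.6087 -0.1036  0.1193] [-0.019  0.075  0.007] 20.9917
0.1185 [-1.52 -0.5   7.04] [ 0.6088 -0.1037  0.1192] [0.012 0.338 0.044] 21.2417
```

```bash
python3 - <<'E'
from h import *
T=manip.get_time; A0=1.45; f=manip.get_contact_force; f0=np.array([-.39,.72,.09])
z=.1182; manip.servo_line(W(.0005,0,z),ori(A0),rate=.01); print((f()-f0).round(2))
a=A0
for i in range(10):
    a-=np.radians(4); t=T(); manip.servo_line(W(.0005,0,z),ori(a),rate=.01); d=f()-f0
    print(i,d.round(2),manip.get_torque().round(3),round(T()-t,2), round(z,4))
    if d[2]>13: z+=.0003
    if d[2]<8: z-=.0002
print(T(),a)
c=manip.camera("top"); cv2.imwrite("pics/t3.png",cv2.resize(c["image"][110:290,230:470,::-1],None,fx=3,fy=3,interpolation=cv2.INTER_CUBIC))
c=manip.camera("side"); cv2.imwrite("pics/s3.png",cv2.resize(c["image"][120:270,200:420,::-1],None,fx=3,fy=3,interpolation=cv2.INTER_CUBIC))
E
```

```text
[-2.95 -0.67  9.8 ]
0 [-1.7  -1.58 10.11] [-0.113  0.467 -0.071] 0.25 0.1182
1 [-1.99 -1.21  9.22] [-0.148  0.522 -0.067] 0.25 0.1182
2 [-1.97 -1.13  9.25] [-0.141  0.511 -0.081] 0.25 0.1182
3 [-2.59 -1.1   9.71] [-0.247  0.5   -0.148] 0.25 0.1182
4 [-2.21 -2.07  9.45] [-0.162  0.507 -0.113] 0.25 0.1182
5 [-2.76 -1.45  8.74] [-0.155  0.55  -0.067] 0.25 0.1182
6 [-2.26 -1.99  9.23] [-0.141  0.625 -0.067] 0.25 0.1182
7 [-3.01 -1.37  8.98] [-0.121  0.617 -0.048] 0.25 0.1182
8 [-3.07 -0.82 10.43] [-0.177  0.689 -0.067] 0.25 0.1182
9 [-3.13 -1.82 10.96] [-0.216  0.69  -0.096] 0.25 0.1182
23.9917 0.7518682992022676
```

View pics/t3.png

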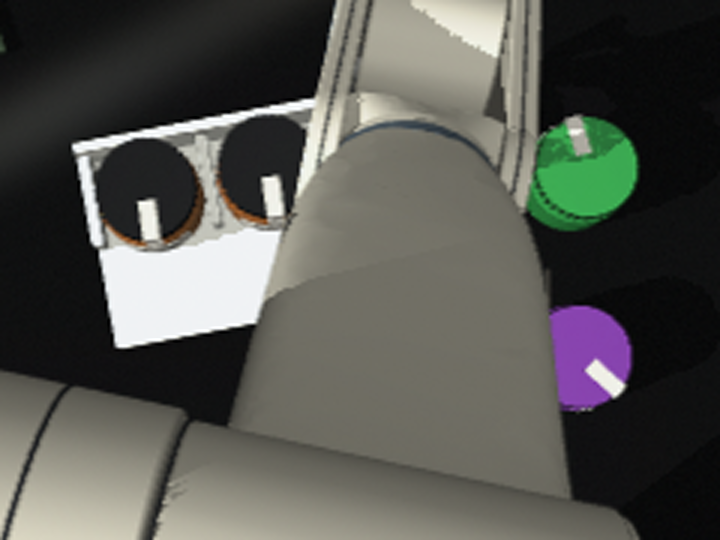

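View pics/s3.png

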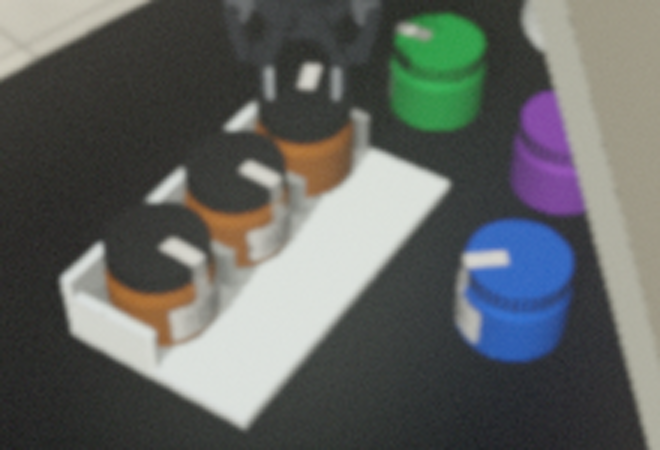

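```bash
cat >> h.py <<'E'
def sidestrip(c,ctr,z=.098,rad=.042):
    # white pixels on the lid plane near ctr (world xy) -> blob centroid direction & long-axis, rack frame degrees
    im=c["image"].astype(int); v=im.min(2); sat=im.max(2)-im.min(2)
    u0=proj(c,[*ctr,z]).round().astype(int); P=[]
    for r in range(u0[1]-20,u0[1]+21):
        for q in range(u0[0]-25,u0[0]+26):
            if v[r,q]>150 and sat[r,q]<25:
                p=onplane(c,(q,r),z)[:2]-ctr
                if np.hypot(*p)<rad: P.append((q,r,*(p@XR,p@YR)))
    P=np.array(P)
    if len(P)<8: return len(P)
    m=np.zeros((400,640),np.uint8); m[P[:,1].astype(int),P[:,0].astype(int)]=1
    n,l,st,ce=cv2.connectedComponentsWithStats(m); k=1+np.argmax(st[1:,4])
    s=P[l[P[:,1].astype(int),P[:,0].astype(int)]==k]; g=s[:,2:].mean(0)
    w,V=np.linalg.eigh(np.cov(s[:,2:].T)); ax=V[:,1]*np.sign(V[:,1]@g)
    return dict(n=len(s),r=np.hypot(*g).round(4),dir=np.degrees(np.arctan2(g[1],g[0])).round(1),axis=np.degrees(np.arctan2(ax[1],ax[0])).round(1),px=ce[k].round(1))
E
python3 - <<'E'
from h import *
c=manip.camera("side")
print(sidestrip(c,HOME)); 
for k in (1,2): print(sidestrip(c,W(0,.108*k,0)[:2]))
E
```

```text
{'n': 33, 'r': np.float64(0.0272), 'dir': np.float64(-65.6), 'axis': np.float64(-71.8), 'px': array([302.6, 145.4])}
{'n': 53, 'r': np.float64(0.0263), 'dir': np.float64(179.2), 'axis': np.float64(174.2), 'px': array([285.9, 177.4])}
{'n': 58, 'r': np.float64(0.0272), 'dir': np.float64(176.4), 'axis': np.float64(179.2), 'px': array([260. , 203.2])}
```

```bash
python3 - <<'E'
from h import *
T=manip.get_time; f=manip.get_contact_force; f0=np.array([-.39,.72,.09])
z=.1182; a=.7518683
for i in range(22):
    a-=np.radians(5); manip.servo_line(W(.0005,0,z),ori(a),rate=.01); d=f()-f0
    if i%3==0: print(i,d.round(2),manip.get_torque().round(3),round(z,4))
    if d[2]>12.5: z+=.0003
    if d[2]<8: z-=.0002
    if i%7==6: print(sidestrip(manip.camera("side"),HOME))
print(T(),a,z)
c=manip.camera("side"); print(sidestrip(c,HOME))
cv2.imwrite("pics/s4.png",cv2.resize(c["image"][120:270,200:420,::-1],None,fx=3,fy=3,interpolation=cv2.INTER_CUBIC))
E
```

```text
0 [-3.21 -1.8  10.14] [-0.242  0.718 -0.07 ] 0.1182
3 [-3.27 -0.21 10.51] [-0.205  0.74  -0.064] 0.1182
6 [-4.82 -2.52 10.99] [-0.217  0.912 -0.04 ] 0.1182
{'n': 16, 'r': np.float64(0.0171), 'dir': np.float64(-96.6), 'axis': np.float64(-56.1), 'px': array([305. , 148.5])}
9 [-5.75 -2.58 12.45] [-0.282  1.237 -0.094] 0.1182
12 [-5.78 -2.18 10.94] [-0.2    1.155 -0.084] 0.1185
0
15 [-6.93 -3.15 11.27] [-0.321  1.462 -0.089] 0.1185
18 [-5.55 -1.81  9.2 ] [-0.258  1.136 -0.056] 0.1188
{'n': 36, 'r': np.float64(0.0286), 'dir': np.float64(-167.3), 'axis': np.float64(-167.6), 'px': array([310.7, 153.8])}
21 [-6.27 -2.7   9.32] [-0.27   1.174 -0.053] 0.1188
29.7917 -1.1679938771937624 0.11879999999999999
{'n': 39, 'r': np.float64(0.0271), 'dir': np.float64(-171.9), 'axis': np.float64(-171.8), 'px': array([309.9, 154.2])}
```

View pics/s4.png

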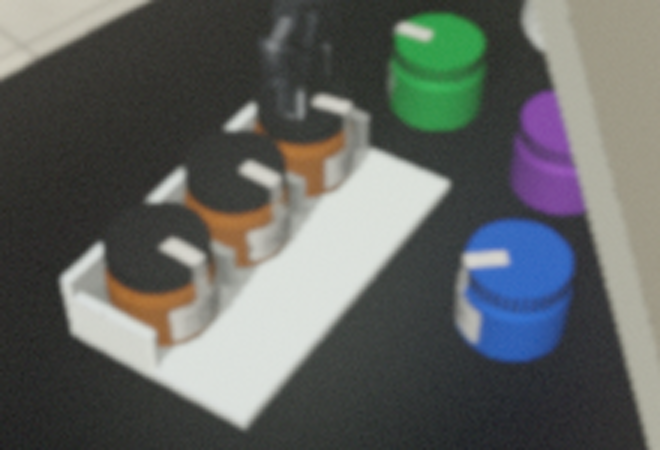

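```bash
python3 - <<'E'
from h import *
T=manip.get_time; f=manip.get_contact_force; f0=np.array([-.39,.72,.09])
z=.1188; a=-1.16799388
for i in range(2):
    a-=np.radians(3.5); manip.servo_line(W(.0005,0,z),ori(a),rate=.01); print((f()-f0).round(2))
print(sidestrip(manip.camera("side"),HOME))
manip.servo_line(W(.0005,0,z+.004),ori(a),rate=.02)
manip.servo_line(W(.0005,0,.18),ori(a),rate=.12)
manip.move_to(W(-.22,-.12,.25),ori(a)); print(T(),a)
c=manip.camera("side"); print([sidestrip(c,W(0,.108*k,0)[:2]) for k in range(3)])
cv2.imwrite("pics/s5.png",cv2.resize(c["image"][120:270,200:420,::-1],None,fx=3.6,fy=3.6,interpolation=cv2.INTER_CUBIC))
t=manip.camera("top"); cv2.imwrite("pics/t5.png",cv2.resize(t["image"][110:290,230:470,::-1],None,fx=3,fy=3,interpolation=cv2.INTER_CUBIC))
for u,w,r,e in lids(t):
    if not(230<u<400 and 120<w<230): continue
    p=onplane(t,(u,w),.099); st=strip(t,(u,w),r); q=onplane(t,st[0],.099); d=q-p
    print(round(u,1),round(w,1),round(r,1),"ctr",p.round(4),toR(p).round(4),np.hypot(*d[:2]).round(4),"dir deg",np.degrees(np.arctan2(d[1],d[0])-PSI).round(1),sidestrip(t,p[:2],.099))
E
```

```text
[-7.03 -2.3   9.77]
[-6.77 -2.23  9.92]
{'n': 43, 'r': np.float64(0.0262), 'dir': np.float64(-178.3), 'axis': np.float64(-179.7), 'px': array([309.1, 154.7])}
32.3833 -1.290166927639603
[{'n': 42, 'r': np.float64(0.0258), 'dir': np.float64(-178.7), 'axis': np.float64(177.8), 'px': array([309. , 154.7])}, {'n': 53, 'r': np.float64(0.0263), 'dir': np.float64(179.2), 'axis': np.float64(174.2), 'px': array([285.9, 177.4])}, {'n': 56, 'r': np.float64(0.0271), 'dir': np.float64(176.4), 'axis': np.float64(177.0), 'px': array([260. , 203.2])}]
277.9 172.1 16.8 ctr [0.5647 0.1081 0.099 ] [0.0003 0.2162] 0.0238 dir deg -183.0 {'n': 69, 'r': np.float64(0.0268), 'dir': np.float64(176.5), 'axis': np.float64(177.1), 'px': array([279.1, 182.4])}
319.3 164.5 17.0 ctr [0.5862 0.0016 0.099 ] [-1.000e-04  1.076e-01] 0.0232 dir deg -184.0 {'n': 71, 'r': np.float64(0.026), 'dir': np.float64(176.4), 'axis': np.float64(-179.7), 'px': array([320.5, 174.4])}
359.8 156.9 17.3 ctr [ 0.6078 -0.1025  0.099 ] [0.     0.0012] 0.0238 dir deg -177.8 {'n': 69, 'r': np.float64(0.0261), 'dir': np.float64(-176.6), 'axis': np.float64(-176.5), 'px': array([362.3, 166.6])}
```

View pics/s5.png

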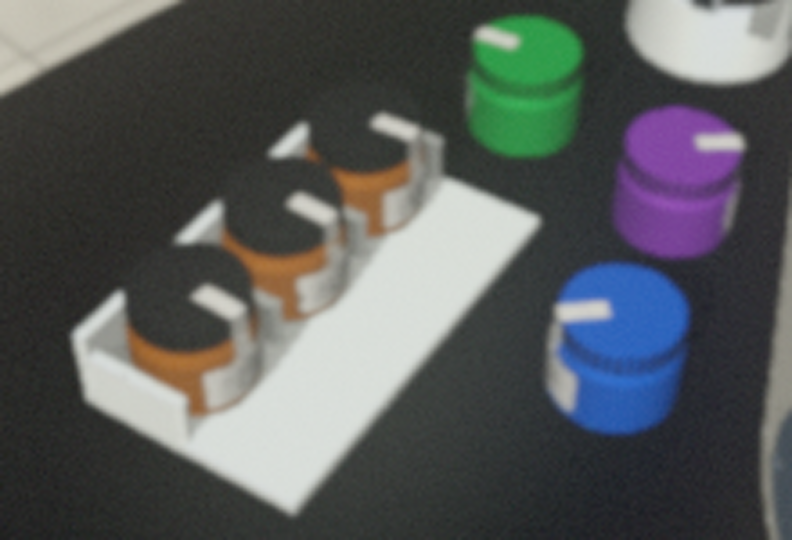

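View pics/t5.png

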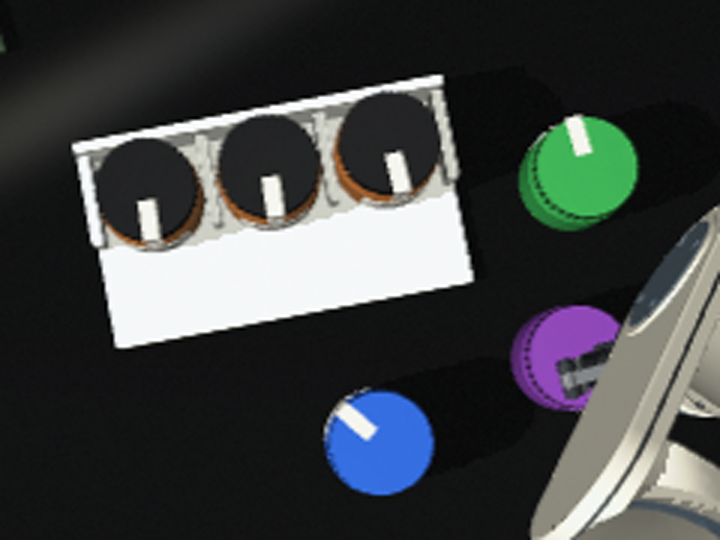

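```bash
python3 - <<'E'
from h import *
T=manip.get_time; f=manip.get_contact_force; A=-1.29; Y=.0005
manip.move_to(W(-.02,0,.18),ori(A))
manip.servo_line(W(.0005,Y,.1225),ori(A),rate=.08); manip.hold(.15); f0=f(); z=.1225
while z>.117:
    z-=.0005; manip.servo_line(W(.0005,Y,z),ori(A),rate=.01); d=f()-f0
    if d[2]>7.5: break
print(round(z,4),d.round(2))
a=A
for i in range(3):
    a-=np.radians(2); manip.servo_line(W(.0005,Y,z),ori(a),rate=.01); d=f()-f0
    print(d.round(2),[sidestrip(manip.camera("side"),HOME)[k] for k in("dir","axis")])
manip.servo_line(W(.0005,Y,z+.004),ori(a),rate=.02)
manip.servo_line(W(.0005,Y,.18),ori(a),rate=.12)
manip.move_to(W(-.22,-.12,.25),ori(a)); print(T())
c=manip.camera("side"); print([sidestrip(c,W(0,.108*k,0)[:2]) for k in range(3)])
t=manip.camera("top"); cv2.imwrite("pics/t6.png",cv2.resize(t["image"][110:290,230:470,::-1],None,fx=3,fy=3,interpolation=cv2.INTER_CUBIC))
for u,w,r,e in lids(t):
    if not(230<u<400 and 120<w<230): continue
    p=onplane(t,(u,w),.099); st=strip(t,(u,w),r); q=onplane(t,st[0],.099); d=q-p
    print(round(u,1),round(w,1),round(r,1),"ctr",p.round(4),toR(p).round(4),"dir deg",np.degrees(np.arctan2(d[1],d[0])-PSI).round(1),sidestrip(t,p[:2],.099))
E
```

```text
0.118 [-2.87  1.61 10.36]
[-3.85  0.81  9.73] [np.float64(-180.0), np.float64(175.1)]
[-3.28  0.5   9.67] [np.float64(177.3), np.float64(177.4)]
[-3.88  0.82 11.  ] [np.float64(175.3), np.float64(176.8)]
39.8083
[{'n': 39, 'r': np.float64(0.0267), 'dir': np.float64(175.3), 'axis': np.float64(176.8), 'px': array([308.6, 155.3])}, {'n': 53, 'r': np.float64(0.0263), 'dir': np.float64(179.2), 'axis': np.float64(174.2), 'px': array([285.9, 177.4])}, {'n': 56, 'r': np.float64(0.0271), 'dir': np.float64(176.4), 'axis': np.float64(177.0), 'px': array([260. , 203.2])}]
277.9 172.1 16.8 ctr [0.5647 0.1081 0.099 ] [0.0003 0.2162] dir deg -183.0 {'n': 69, 'r': np.float64(0.0268), 'dir': np.float64(176.5), 'axis': np.float64(177.1), 'px': array([279.1, 182.4])}
319.3 164.5 17.0 ctr [0.5863 0.0017 0.099 ] [-0.      0.1076] dir deg -184.0 {'n': 71, 'r': np.float64(0.0261), 'dir': np.float64(176.4), 'axis': np.float64(-179.7), 'px': array([320.5, 174.4])}
360.0 156.9 17.1 ctr [ 0.6079 -0.1031  0.099 ] [0.     0.0006] dir deg -185.2 {'n': 71, 'r': np.float64(0.0255), 'dir': np.float64(175.4), 'axis': np.float64(176.6), 'px': array([361.1, 166.6])}
```

View pics/t6.png

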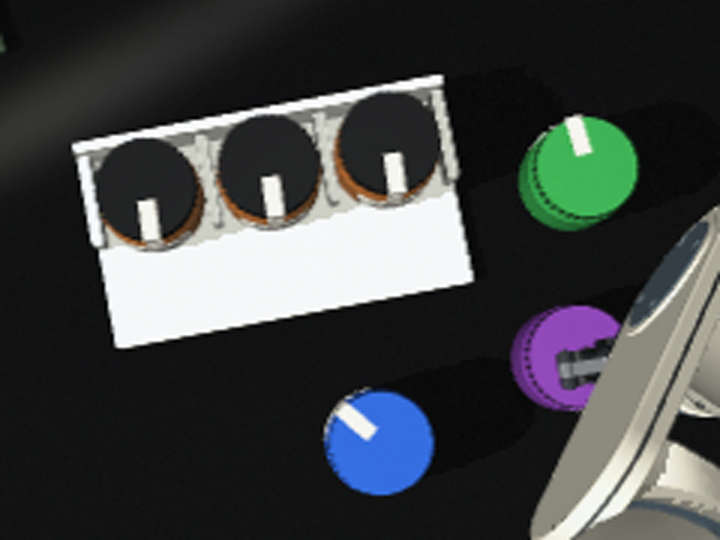

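```bash
python3 - <<'E'
from h import *
print(manip.get_joint_vel().round(4),manip.get_contact_force().round(2)); manip.sign_off(); print(manip.get_time())
E
```

```text
[ 0.0053  0.0026  0.0022 -0.0009  0.0015 -0.0014] [ 0.28  0.2  -0.76]
the job is handed in; nothing more can be done
the job is handed in; nothing more can be done
```

The jar is back in its bay with its label facing the front, and I handed the job in at about 40 s of the 67 s allowed. No verdict was reported.

**Slide home:** I pushed the jar about 66 mm straight back with two partly open fingers. I stopped when it met the back wall at 4.8 N.

**Turn:** I set both fingertips on the lid, which I found by touch, pressing about 9–12 N in total. I turned the wrist about the jar's axis by 157° as commanded. The camera then showed the label a few degrees short, so I added a 6° correction. The highest force I read at any step was about 13 N; I read it between steps, not continuously.

**Last checks:**
- **Position:** the lid centre is within about 1 mm of home.
- **Label direction:** the jar's strip reads 175–177° in the rack frame (180° is straight out). The same method gives mostly 176–177° for the neighbours, with a spread of 174–180°. So the label matches its neighbours to about 1° and is at most about 5° off absolute. I can't tell whether that offset is real or a bias in the measurement.
- **Other objects:** the neighbours' lids moved less than 1 mm in the top view. I didn't measure the beaker again, but the arm never went near it.
- **Arm:** clear of everything when I handed in.

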